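# Feed a tip box past the sprung gate of the infeed lane

### The arm

A 6-joint arm with a two-finger parallel gripper is mounted at the origin on a cart in front of the work surface, level with it; the furniture and walls round the work are solid. World frame = base frame: x ahead of the robot, y to its left, z up, the work surface at z = 0. Lengths are in m, angles in degrees, forces in N, time in s.
With the tool pointing down it reaches from about 0.35 to 0.875 m from the base axis. Payload 4.2 kg.
Tool frame: the origin (TCP) lies between the finger pads; the fingertips stand 11 mm ahead of it and the grasp point (between the pads) lies 8 mm behind it; z points along the fingers, y is the direction in which the jaws open and shut (so a half turn about z gives the same grasp; the last joint's range is limited). The gripper opens to 87 mm and grips with 3 to 60 N. Pads are 19 mm wide; open, the fingers measure 117 mm over their backs; the gripper's body (75 mm by 190 mm) begins 51 mm behind the grasp point.
Start: joints at [14.817, 22.042, 0.453, 0, -68.411, -14.817], TCP at [0.625, 0, 0.234] pointing down, gripper open.
Joint ranges: [-179.83, 179.83], [-69.29, 118.12], [-61.27, 80.66], [-181.25, 117.63], [-171.15, -9.14], [-177.46, 177.46]. Speed limits (degrees/s): [159.86, 159.86, 180, 180, 180, 180].

### API

Orientations are given as a 3x3 rotation matrix whose columns are the frame's x, y, z axes.
In Python, from station import sense, capture, get_calibration, finish_job, search_frame, cut_out gives the robot as it stands.
- The arm moves only by the tool arm_command, never from a script. Its argument "rows" is a list of rows, each an object with "fingers": the opening in per cent of the stroke, from 0 (shut) to 100 (fully open); "travel": the shift along the tool's x, y, z in cm, a list of three; "roll": the turn about the tool's z in degrees. A call has 1 to 10 rows; each row is the pose to reach, as a shift and turn from the pose commanded when the call began, along the tool's axes at that moment; what a row does not reach only later rows make up. A row lasts 1/10 s, in which the tool goes at most 50 mm and 8.59 degrees, less where a joint would pass 70% of its speed; a pose out of reach is approached as far as the arm can. A call with a gripper value outside its range is refused whole. The fingers move at their own pace and stop on an object; the grip force is fixed at half the most. Time passes only in rows, so rows that repeat a pose let the fingers close. It gives the time, the measured TCP pose, the force and the opening at its end, in the units of the state.
- sense(): the state, without advancing time (a new reading comes with each control period).
- capture(name): name is "scene" or "side" or "wrist"; returns (picture, depth): 400x640x3 uint8, red, green, blue; 400x640 float32, m along the optical axis (not along the pixel's ray), 0 where there is no reading.
- get_calibration(name): a dict with "fov_y" (degrees; the focal length in pixels is half the picture's height over the tangent of half this angle, whatever the lens; pixels are square), "cx", "cy" (the principal point, pixels), "origin" and "attitude" of the camera in the world; the wrist camera has in their place "mount" (4x4, takes a point from camera to tool coordinates, whose origin is the TCP and whose axes are the flange's). Camera axes: x right, y down, z forward; pixel columns grow to the right and rows downward; lengths in m; the calibration is good to about 2 mm. A picture is of the moment at which its call begins: read the wrist's pose just before it. get_calibration takes no time and is no camera call.
- finish_job(): hands the job in, once; it reports no verdict.
Trained networks look in the newest picture that a camera, given by its name, has taken for a name from the list of things; names that differ only in an ending like _2 or _b are one class to them, and where a whole thing is asked for, a point or a joint stands for the part that bears it (a point fixed in the world has none). Each returns a list of dicts, best first, with "p" (0 to 1); they miss things now and then, are a little off and sometimes report something else, mostly with a low value. They report only what shows in the picture. A call takes as long as a camera call. They do not tell look-alikes from the thing itself.
- search_frame(camera, label): "position" ([x, y, z] in m, in world coordinates, good to about 4 mm: the middle of the surface that is visible of it).
- cut_out(camera, label): "mask" (400x640 bool, what is visible of it).
The state is a dict: "time_s": time; "joints": joint angles; "joint_velocities": joint speeds; "effort": joint torques, N m; "tcp_pos": TCP position; "ee_rot": TCP orientation; "wrist_force": force on the tool from outside, world axes, zero at the start; "moment": the same for the moment, N m; "gripper_width": opening from 0.0 (shut) to 1.0 (fully open).
Only numpy, scipy, OpenCV 4.12 (cv2) and the standard library are available. Lean on these libraries where they do the work, as an engineer would, in place of code of your own. Each camera call takes 0.05 s, during which the arm holds its last target. There are 200 camera calls.

### The job

Feed the blue box of pipette tips through the infeed lane: press the yellow bar down with one fingertip so that the red gate sinks out of the way, and keep it down while your other finger pushes the box along the lane until the whole box is past the gate. Then let the bar go, so that the gate comes up shut behind the box. Only push the box, never lift or tip it, and leave the vials alone.

Things in the scene. Friction and masses are not known exactly. Their poses are not given: they have to be found in the camera images.
- lane: Fixed infeed lane, an aluminium slide with white walls. Origin on the table top under the gate, on the centre line; x = feed direction (roughly to the robot's right), y away from the bar and the robot, z up. Level floor at z = 52 mm from x = -190 (open entry) to 126 mm (end stop, 26 mm above the floor); passage 80 mm wide, walls 4 mm thick, 12 mm above the floor.
- gate (a joint): Gate hinge, rad: 0 = shut (blade 13 mm above the lane floor), 0.30 = bar fully down (hard stop). From 0.25 the blade is wholly under the floor and the box slides over it. The hinge line runs along the lane's x at y = 50, z = 36 mm in its frame, so pushing the box at the blade does not open it. A spring shuts it; 1 to 2.5 N down on the bar holds it open.
- bar_top (a point): Middle of the upper face of the yellow press bar, part of the gate, outside the lane's wall: x = -189 to 25 mm in the lane's frame, 18 mm wide, 6 mm thick. Gate shut: this point at x = -80, y = -60, z = 91 mm in the lane's frame; open at 0.27 rad: y = -71, z = 60 mm, 8 mm above the lane floor, so one finger can be on it and the other in the lane.
- blade_top (a point): Middle of the upper edge of the red gate blade, 34 mm wide across the lane, 6 mm thick along it; gate shut: x = 0, y = -17, z = 65 mm in the lane's frame. It rises and sinks through a 10 mm slot across the lane's floor.
- box_center (a point): Centre of the tip box (28.5 mm above its underside), blue below with a clear lid, 102 mm long (its x, the feed direction), 70 mm wide (y), 57 mm tall, 0.2 to 0.45 kg. It starts on the lane floor before the gate, long side along the lane.
- vial_1: Bystander: glass vial with a white cap, 27 mm across, 60 mm tall; origin at the centre of its underside.
- vial_2: Bystander: brown vial with a black cap, 27 mm across, 60 mm tall; origin at the centre of its underside.
- vial_3: Bystander: glass vial with a white cap, 27 mm across, 60 mm tall; origin at the centre of its underside.
Not all that is in view belongs to the job. Of the things that look like the part that bears box_center, the larger one is meant.

How it is judged:
By the outcome, as a careful person would: the job done as asked, in the order asked, and still so for the second after the job is handed in, with the robot touching nothing.
It also fails if it takes over 40 s, if anything falls off the work surface, if the arm or the gripper's body presses on something with over 40 N, if the wrist force passes 120 N, or if a joint passes its speed limit or range.

## Working session

There is one attempt and no reset: what is moved stays moved. The work goes in short steps, Python scripts to look and compute and a tool call to move; the robot and the scene stay as the last step left them, time stands still between calls to the robot, and variables do not carry over. Pictures are saved under pics/ and viewed, about 8 in all and at most 12, crops included, and the job is handed in when it is done.

Besides the shell and the picture viewer there is one more tool, called as name([rows], argument=value, ...), one row to a line, values as JSON. arm_command: Moves the arm, as the interface text tells. Its arguments: {"type":"object","properties":{"rows":{"type":"array","items":{"type":"object","properties":{"fingers":{"type":"number"},"travel":{"type":"array","items":{"type":"number"}},"roll":{"type":"number"}}}}},"required":["rows"]}

```bash
mkdir -p pics; ls
cat > h.py <<'E'
import numpy as np, cv2
from station import *
def K(n):
    c=get_calibration(n); f=200/np.tan(np.radians(c["fov_y"])/2); return c,f
def world(n,depth,us,vs,s=None):
    c,f=K(n); z=depth[vs,us]
    p=np.stack([(us-c["cx"])/f*z,(vs-c["cy"])/f*z,z],-1)
    if "mount" in c:
        M=np.array(c["mount"]); p=p@M[:3,:3].T+M[:3,3]
        return p@np.array(s["ee_rot"]).T+np.array(s["tcp_pos"])
    return p@np.array(c["attitude"]).T+np.array(c["origin"])
def proj(n,P):
    c,f=K(n); q=(np.atleast_2d(P)-np.array(c["origin"]))@np.array(c["attitude"])
    return np.stack([q[:,0]/q[:,2]*f+c["cx"],q[:,1]/q[:,2]*f+c["cy"]],-1)
E
python3 - <<'E'
from h import *
s=sense(); print(s["time_s"],s["tcp_pos"],np.round(s["ee_rot"],3).tolist(),s["gripper_width"])
ims=[]
for n in ["scene","side"]:
    im,d=capture(n); ims.append(im); np.save(f"{n}.npy",d)
    cv2.imwrite(f"pics/{n}0.png",im[:,:,::-1])
    c=get_calibration(n); print(n,{k:np.round(v,3).tolist() if not isinstance(v,str) else v for k,v in c.items()})
    for l in ["lane","gate","box_center","vial_1"]:
        print(l,[(np.round(r["position"],3).tolist(),round(r["p"],2)) for r in search_frame(n,l)])
E
```

```text
pics
0.0 [6.24422625e-01 1.81326838e-05 2.32460415e-01] [[-0.0, -1.0, -0.002], [-1.0, 0.0, -0.0], [0.0, 0.002, -1.0]] 1.0022919820743554
scene {'fov_y': 56.168, 'cx': 322.373, 'cy': 207.979, 'origin': [-0.006, -0.753, 0.536], 'attitude': [[0.72, -0.35, 0.6], [-0.694, -0.373, 0.616], [0.008, -0.86, -0.511]]}
lane [([0.467, -0.42, 0.053], 0.75)]
gate [([0.434, -0.326, 0.092], 0.57)]
box_center [([0.478, -0.299, 0.103], 0.77), ([0.749, -0.059, 0.028], 0.72)]
vial_1 [([0.269, -0.366, 0.039], 0.87), ([0.293, -0.305, 0.045], 0.79), ([0.277, -0.423, 0.042], 0.68)]
side {'fov_y': 48.147, 'cx': 314.145, 'cy': 201.529, 'origin': [0.443, -0.921, 0.711], 'attitude': [[0.997, -0.058, 0.055], [-0.079, -0.679, 0.73], [-0.005, -0.732, -0.682]]}
lane [([0.479, -0.41, 0.048], 0.65)]
gate [([0.439, -0.327, 0.092], 0.75)]
box_center [([0.499, -0.306, 0.104], 0.84), ([0.442, -0.326, 0.093], 0.52)]
vial_1 [([0.28, -0.424, 0.038], 0.96), ([0.275, -0.363, 0.04], 0.89), ([0.3, -0.309, 0.042], 0.72)]
```

```bash
sleep 1
```

```text
(no output)
```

View pics/scene0.png

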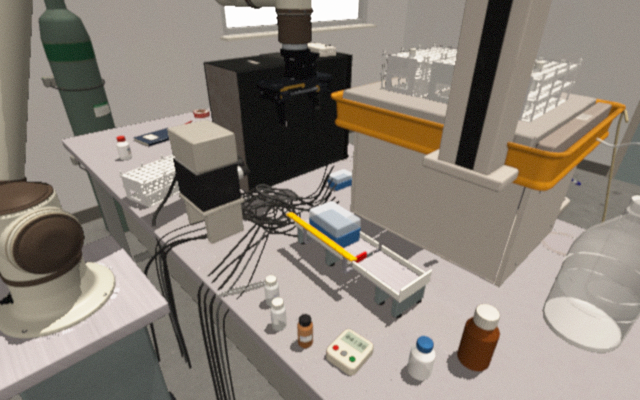

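View pics/side0.png

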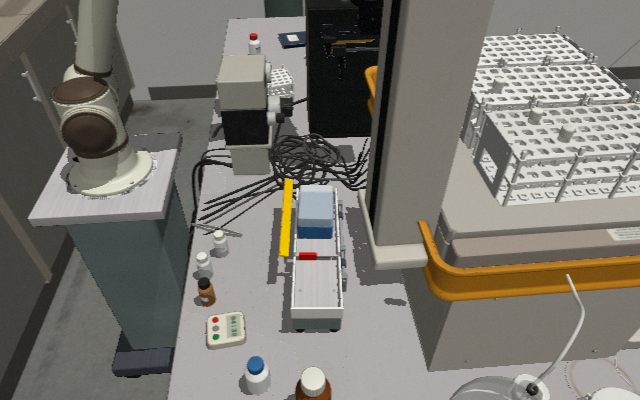

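The scene shows the lane running along world -y, with the yellow bar on the robot's side at (290–355, 215–258) and the red blade near (360,257). The blue box is upstream at (335,225), with a small decoy at (341,180). In the side view the lane is at x 292–343, with a tall post and a tray to its right and a tower at (245,110). Next I'll fit the lane pose and map the obstacles.

Run:
```python
from h import *
P=[]
for n in ["scene","side"]:
    im=cv2.imread(f"pics/{n}0.png"); d=np.load(f"{n}.npy"); hsv=cv2.cvtColor(im,cv2.COLOR_BGR2HSV)
    vs,us=np.nonzero(d>0); W=world(n,d,us,vs); H=hsv[vs,us].astype(int)
    roi=(abs(W[:,0]-.46)<.16)&(W[:,1]<-.1)&(W[:,1]>-.6)&(W[:,2]<.2)&(W[:,2]>.01)
    def rep(nm,m):
        Q=W[m&roi]; 
        if len(Q)<8: print(n,nm,len(Q));return Q
        c=np.median(Q,0); A=Q[:,:2]-Q[:,:2].mean(0); u=np.linalg.svd(A,full_matrices=False)[2][0]
        print(n,nm,len(Q),"med",c.round(4),"lo",np.percentile(Q,2,0).round(4),"hi",np.percentile(Q,98,0).round(4),"yaw",np.degrees(np.arctan2(*u[::-1])).round(2)); return Q
    yel=(H[:,0]>20)&(H[:,0]<34)&(H[:,1]>180)&(H[:,2]>120); rep("bar",yel&(W[:,2]>.084))
    red=((H[:,0]<6)|(H[:,0]>174))&(H[:,1]>170); rep("blade",red)
    Q=rep("boxtop",(W[:,2]>.1)&(W[:,2]<.125)&(abs(W[:,0]-.48)<.06)&(W[:,1]>-.38)&(W[:,1]<-.2)&~yel&~red)
    print(cv2.minAreaRect((Q[:,:2]*1000).astype(np.float32)))
    Q=rep("floor",(abs(W[:,2]-.052)<.004)&(abs(W[:,0]-.48)<.08)&(W[:,1]<-.3))
    Q=rep("walltop",(abs(W[:,2]-.064)<.003)&(abs(W[:,0]-.48)<.1))
    Q=rep("stop",(abs(W[:,2]-.078)<.003)&(abs(W[:,0]-.48)<.07)&(W[:,1]<-.4))
    P.append(W)
P=np.vstack(P)
print("max height map cm; rows x .20...80 , cols y .1..-.6")
P=P[P[:,2]<0.9]
xs=np.arange(.2,.82,.04); ys=np.arange(.12,-.62,-.04)
print("      "+" ".join(f"{y:4.2f}"[:5].rjust(5) for y in ys))
for x in xs:
    r=[]
    for y in ys:
        q=P[(abs(P[:,0]-x)<.02)&(abs(P[:,1]-y)<.02)]
        r.append(f"{100*np.percentile(q[:,2],98):5.0f}" if len(q)>3 else "    .")
    print(f"{x:.2f}  "+" ".join(r))
```

```text
scene bar 428 med [ 0.4328 -0.3025  0.0932] lo [ 0.4211 -0.3913  0.0906] hi [ 0.4472 -0.1866  0.0956] yaw 85.26
scene blade 63 med [ 0.4738 -0.3739  0.0596] lo [ 0.301  -0.4729  0.0206] hi [ 0.4886 -0.3716  0.0679] yaw -150.9
scene boxtop 927 med [ 0.4885 -0.2831  0.1111] lo [ 0.4592 -0.3247  0.1014] hi [ 0.527  -0.2278  0.1129] yaw -93.57
((495.9028625488281, -275.2222595214844), (100.09858703613281, 69.41120910644531), 83.08228302001953)
scene floor 1855 med [ 0.4897 -0.4201  0.0538] lo [ 0.4379 -0.5004  0.0508] hi [ 0.5299 -0.3245  0.0557] yaw -98.52
scene walltop 542 med [ 0.4796 -0.4222  0.0643] lo [ 0.4295 -0.5045  0.0611] hi [ 0.5351 -0.2416  0.0668] yaw -96.62
scene stop 119 med [ 0.4756 -0.5006  0.0788] lo [ 0.4361 -0.505   0.0753] hi [ 0.5211 -0.4957  0.0803] yaw 175.05
side bar 664 med [ 0.4338 -0.3043  0.0921] lo [ 0.4206 -0.3928  0.0888] hi [ 0.4479 -0.1865  0.0951] yaw -94.61
side blade 128 med [ 0.4694 -0.3743  0.0612] lo [ 0.3012 -0.4723  0.0205] hi [ 0.4855 -0.3703  0.0676] yaw 28.99
side boxtop 1258 med [ 0.4934 -0.2841  0.11  ] lo [ 0.4604 -0.3254  0.1017] hi [ 0.5
[... 1859 characters left out ...]
  51    50    51     6    14    32    32    33    32    32    32    32    32     0     0    58    32
0.64     36    35     1    37    50     0    14    33    33    33    33    33    33    33    21    33    33    52    33
0.68     36    28    31    34    39     0    19    33    38    41    41    41    41    41    41    41    41    39    33
0.72      .    27    19    34    34     4     1    33    41    42    42    41    41    42    41    41    41    41    33
0.76      .    35     0     .     4     4     .    33    42    41    41    41    41    40    41    42    42    41    33
0.80     38    36     0     .     4     4     .    33    41    41    41    41    40    40    40    40    40    40    33
```

Run:
```python
from h import *
P=[]
for n in ["scene","side"]:
    d=np.load(f"{n}.npy"); vs,us=np.nonzero(d>0); P.append(world(n,d,us,vs))
P=np.vstack(P)
o=np.array([.4873,-.3752]); a=np.radians(-94.9); R=np.array([[np.cos(a),-np.sin(a)],[np.sin(a),np.cos(a)]])
L=(P[:,:2]-o)@R
for lo in np.arange(-.30,.16,.04):
    q=L[(L[:,0]>lo)&(L[:,0]<lo+.04)&(P[:,2]>.118)&(P[:,2]<.6)&(L[:,1]>-.2)]
    print(round(lo,2),"min lane y at z>.118:",np.sort(q[:,1])[[3]] .round(3) if len(q)>4 else None)
```

```text
-0.3 min lane y at z>.118: [0.105]
-0.26 min lane y at z>.118: [0.092]
-0.22 min lane y at z>.118: [0.089]
-0.18 min lane y at z>.118: [0.092]
-0.14 min lane y at z>.118: [0.096]
-0.1 min lane y at z>.118: [0.101]
-0.06 min lane y at z>.118: [0.105]
-0.02 min lane y at z>.118: [0.108]
0.02 min lane y at z>.118: [0.062]
0.06 min lane y at z>.118: [0.061]
0.1 min lane y at z>.118: [0.064]
0.14 min lane y at z>.118: [0.068]
```

arm_command([
  {"travel":[0,0,-3],"roll":0,"fingers":62},
  {"travel":[0,1,-6],"roll":2,"fingers":62},
  {"travel":[0,5,-7],"roll":5,"fingers":62},
  {"travel":[0,10,-7],"roll":5,"fingers":62},
  {"travel":[0,15.5,-7],"roll":5,"fingers":62},
  {"travel":[3,15.5,-7],"roll":5,"fingers":62},
  {"travel":[8,15.5,-7],"roll":5,"fingers":62},
  {"travel":[13,15.5,-7],"roll":5,"fingers":62},
  {"travel":[18,15.5,-7],"roll":5,"fingers":62},
  {"travel":[20.3,15.5,-7],"roll":5,"fingers":62},
])

```text
time_s: 1.5
tcp_pos: [0.4695, -0.206, 0.3037]
ee_rot: [[-0.09, -0.996, 0.0], [-0.996, 0.09, -0.001], [0.0, -0.0, -1.0]]
wrist_force: [0.7, 0.9, -0.4]
gripper_width: 0.619
```

Run:
```python
from h import *
s=sense(); im,d=capture("wrist"); cv2.imwrite("pics/w1.png",im[:,:,::-1]); np.save("w1.npy",d)
print(np.round(get_calibration("wrist")["mount"],3).tolist(), s["tcp_pos"])
hsv=cv2.cvtColor(im,cv2.COLOR_RGB2HSV).astype(int)
vs,us=np.nonzero(d>0); W=world("wrist",d,us,vs,s); H=hsv[vs,us]
o=np.array([.4873,-.3752]); a=np.radians(-94.9); R=np.array([[np.cos(a),-np.sin(a)],[np.sin(a),np.cos(a)]])
L=np.c_[(W[:,:2]-o)@R,W[:,2]]
def rep(nm,m):
    Q=L[m]; print(nm,len(Q), *( [np.percentile(Q,p,0).round(4) for p in (1,50,99)] if len(Q) else []))
    return Q
near=(abs(L[:,1])<.12)&(abs(L[:,0])<.25)
yel=(H[:,0]>20)&(H[:,0]<34)&(H[:,1]>170)&(H[:,2]>110); Q=rep("bar",near&yel&(L[:,2]>.085))
if len(Q)>9: print("slope deg",np.degrees(np.polyfit(Q[:,0],Q[:,1],1)[0]))
Q=rep("box",near&(L[:,2]>.104)&(L[:,2]<.13)&(abs(L[:,1])<.045)&~yel); print(cv2.minAreaRect((Q[:,:2]*1000).astype(np.float32)))
rep("blade",near&((H[:,0]<6)|(H[:,0]>174))&(H[:,1]>170))
Q=rep("walls",near&(abs(L[:,2]-.064)<.003)); 
print(np.histogram(Q[:,1],np.arange(-.06,.061,.004)))
```

```text
[[-0.0, -0.953, -0.304, 0.084], [1.0, -0.0, 0.0, -0.001], [-0.0, -0.304, 0.953, -0.15], [0.0, 0.0, 0.0, 1.0]] [ 0.46946941 -0.20596504  0.30370305]
bar 0
box 4958 [-0.1502 -0.034   0.105 ] [-0.0984 -0.0017  0.1083] [-0.0531  0.0312  0.1102]
((-101.88912963867188, -1.384033203125), (67.40701293945312, 99.23741912841797), 88.47987365722656)
blade 0
walls 1276 [-0.2373 -0.0437  0.0611] [-0.054  -0.0157  0.0629] [0.0317 0.0955 0.0655]
(array([  0,   0,   0,   0, 454, 101,   5,  18,  18,  18,  24,  18,  19,
        22,  18,   4,   0,   0,   0,   0,   0,   0,   0,   0,   0, 468,
        65,   0,   0,   0]), array([-6.00000000e-02, -5.60000000e-02, -5.20000000e-02, -4.80000000e-02,
       -4.40000000e-02, -4.00000000e-02, -3.60000000e-02, -3.20000000e-02,
       -2.80000000e-02, -2.40000000e-02, -2.00000000e-02, -1.60000000e-02,
       -1.20000000e-02, -8.00000000e-03, -4.00000000e-03,  5.55111512e-17,
        4.00000000e-03,  8.00000000e-03,  1.20000000e-02,  1.60000000e-02,
        2.00000000e-02,  2.40000000e-02,  2.80000000e-02,  3.20000000e-02,
        3.60000000e-02,  4.00000000e-02,  4.40000000e-02,  4.80000000e-02,
        5.20000000e-02,  5.60000000e-02,  6.00000000e-02]))
```

View pics/w1.png

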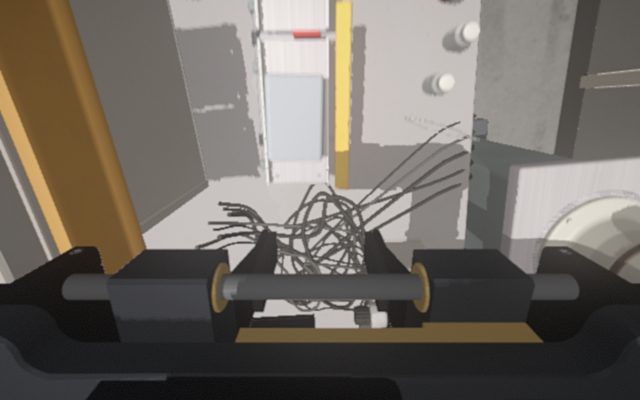

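The wrist view puts the box at (295,115), the blade at (307,34) and the bar at (343,95). The walls fall at lane y = ±(40–44) mm, so the lane fit holds. The gripper has to stay at mid y ≤ -41 mm to clear the post, so I'm narrowing the fingers to 54%. Now descending.

arm_command([
  {"travel":[-0.3,0.4,4],"roll":0,"fingers":54},
  {"travel":[-0.3,0.4,8],"roll":0,"fingers":54},
  {"travel":[-0.3,0.4,12],"roll":0,"fingers":54},
  {"travel":[-0.3,0.4,16],"roll":0,"fingers":54},
  {"travel":[-0.3,0.4,18.5],"roll":0,"fingers":54},
  {"travel":[-0.3,0.4,18.5],"roll":0,"fingers":54},
])

```text
time_s: 2.15
tcp_pos: [0.4636, -0.199, 0.1152]
ee_rot: [[-0.088, -0.996, -0.008], [-0.996, 0.088, 0.001], [-0.001, 0.008, -1.0]]
wrist_force: [-1.1, 0.8, -0.3]
gripper_width: 0.539
```

Run:
```python
from h import *
s=sense(); print(s["tcp_pos"],s["wrist_force"])
a,_=capture("side"); b,_=capture("scene")
A=cv2.resize(a[150:310,240:400],(480,480),interpolation=2); B=cv2.resize(b[150:310,250:410],(480,480),interpolation=2)
cv2.imwrite("pics/s2.png",cv2.resize(np.hstack([A,B]),(800,400))[:,:,::-1])
```

```text
[ 0.46357843 -0.19901725  0.11522188] [-1.0976407   0.84872833 -0.27606441]
```

View pics/s2.png

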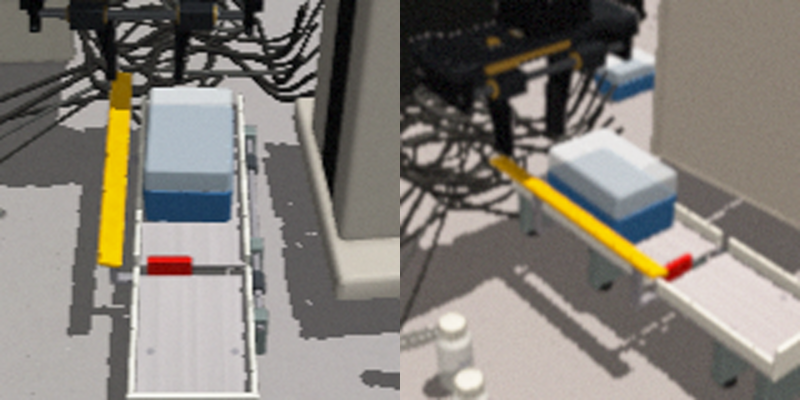

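The left finger is over the bar's upstream end and the right finger is in line with the lane behind the box. Shifting 3 mm inward and pressing down.

arm_command([
  {"travel":[0.4,-0.3,1],"roll":0,"fingers":54},
  {"travel":[0.4,-0.3,1.5],"roll":0,"fingers":54},
  {"travel":[0.4,-0.3,2],"roll":0,"fingers":54},
  {"travel":[0.4,-0.3,2.6],"roll":0,"fingers":54},
  {"travel":[0.4,-0.2,3.2],"roll":0,"fingers":54},
  {"travel":[0.4,-0.1,3.7],"roll":0,"fingers":54},
  {"travel":[0.4,0.1,4.1],"roll":0,"fingers":54},
  {"travel":[0.4,0.2,4.2],"roll":0,"fingers":54},
  {"travel":[0.4,0.2,4.2],"roll":0,"fingers":54},
  {"travel":[0.4,0.2,4.2],"roll":0,"fingers":54},
])

```text
time_s: 3.25
tcp_pos: [0.4646, -0.2035, 0.0769]
ee_rot: [[-0.087, -0.996, 0.001], [-0.996, 0.087, -0.0], [0.0, -0.002, -1.0]]
wrist_force: [1.2, 0.1, 1.7]
gripper_width: 0.538
```

Run:
```python
from h import *
s=sense(); print(s["tcp_pos"],s["wrist_force"],np.round(s["ee_rot"],3).tolist())
o=np.array([.4873,-.3752]); a=np.radians(-94.9); R=np.array([[np.cos(a),-np.sin(a)],[np.sin(a),np.cos(a)]])
print("tcp lane",((np.array(s["tcp_pos"])[:2]-o)@R).round(4))
a,d=capture("side"); b,_=capture("scene")
vs,us=np.nonzero(d>0); W=world("side",d,us,vs); H=cv2.cvtColor(a,cv2.COLOR_RGB2HSV)[vs,us].astype(int)
L=np.c_[(W[:,:2]-o)@R,W[:,2]]
m=(H[:,0]>20)&(H[:,0]<34)&(H[:,1]>170)&(H[:,2]>100)&(abs(L[:,0])<.2)&(abs(L[:,1])<.12)
print("bar",np.percentile(L[m],[5,50,95],axis=0).round(4).tolist())
A=cv2.resize(a[150:310,240:400],(480,480),interpolation=2); B=cv2.resize(b[150:310,250:410],(480,480),interpolation=2)
cv2.imwrite("pics/s3.png",cv2.resize(np.hstack([A,B]),(800,400))[:,:,::-1])
```

```text
[ 0.46459297 -0.20349782  0.0769023 ] [1.20704311 0.12787235 1.70908935] [[-0.087, -0.996, 0.001], [-0.996, 0.087, -0.0], [0.0, -0.002, -1.0]]
tcp lane [-0.1691 -0.0373]
bar [[-0.1551, -0.0772, 0.0638], [-0.0621, -0.0689, 0.0664], [0.0196, -0.0603, 0.0691]]
```

View pics/s3.png

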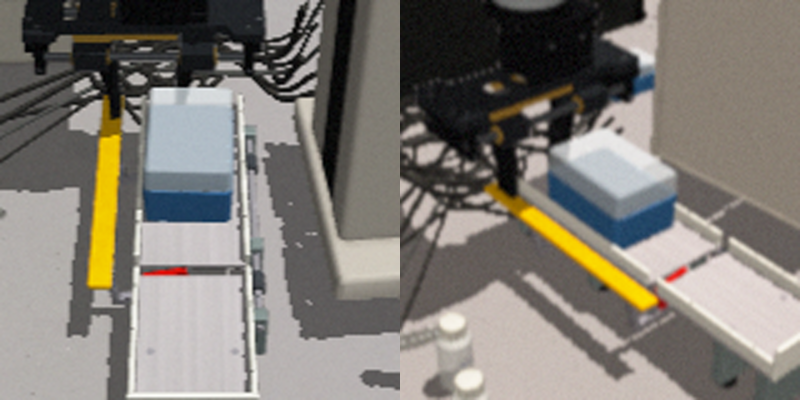

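The bar is down to about 66 mm (gate ≈ 0.22 rad) and a sliver of the blade still shows, so it needs ~7 mm more. I'll move to mid y = -41 mm at the same time.

arm_command([
  {"travel":[0,0.2,0.4],"roll":0,"fingers":54},
  {"travel":[0,0.4,0.7],"roll":0,"fingers":54},
  {"travel":[0,0.4,0.7],"roll":0,"fingers":54},
  {"travel":[0,0.4,0.7],"roll":0,"fingers":54},
])

```text
time_s: 3.75
tcp_pos: [0.4592, -0.203, 0.0692]
ee_rot: [[-0.087, -0.996, -0.002], [-0.996, 0.087, 0.0], [-0.0, 0.002, -1.0]]
wrist_force: [-0.6, 0.9, 1.5]
gripper_width: 0.54
```

```bash
cat > chk.py <<'E'
import sys
from h import *
s=sense(); print(s["time_s"],s["tcp_pos"],s["wrist_force"])
o=np.array([.4873,-.3752]); a=np.radians(-94.9); R=np.array([[np.cos(a),-np.sin(a)],[np.sin(a),np.cos(a)]])
print("tcp lane",((np.array(s["tcp_pos"])[:2]-o)@R).round(4))
a,d=capture("side")
vs,us=np.nonzero(d>0); W=world("side",d,us,vs); H=cv2.cvtColor(a,cv2.COLOR_RGB2HSV)[vs,us].astype(int)
L=np.c_[(W[:,:2]-o)@R,W[:,2]]; n=(abs(L[:,0])<.22)&(abs(L[:,1])<.12)
m=(H[:,0]>20)&(H[:,0]<34)&(H[:,1]>170)&(H[:,2]>100)&n
print("bar",np.percentile(L[m],[5,50,95],axis=0).round(4).tolist())
m=((H[:,0]<6)|(H[:,0]>174))&(H[:,1]>150)&n&(abs(L[:,1])<.05)
print("red px",m.sum(), L[m].max(0).round(4) if m.sum() else "")
m=(H[:,0]>95)&(H[:,0]<115)&(H[:,1]>130)&n&(L[:,2]>.055)&(L[:,2]<.09)&(abs(L[:,1])<.045)
print("blue front",np.percentile(L[m],[5,50,95],axis=0).round(4).tolist())
m=n&(L[:,2]>.105)&(L[:,2]<.116)&(abs(L[:,1])<.042)
print("top",np.percentile(L[m],[2,50,98],axis=0).round(4).tolist(),cv2.minAreaRect((L[m][:,:2]*1000).astype(np.float32)))
if len(sys.argv)>1:
    b,_=capture("scene")
    A=cv2.resize(a[150:310,240:400],(480,480),interpolation=2); B=cv2.resize(b[150:310,270:430],(480,480),interpolation=2)
    cv2.imwrite(f"pics/{sys.argv[1]}.png",cv2.resize(np.hstack([A,B]),(800,400))[:,:,::-1])
E
python3 chk.py
```

```text
3.75 [ 0.45921416 -0.20297166  0.06924051] [-0.60088338  0.87561785  1.53987289]
tcp lane [-0.1692 -0.0427]
bar [[-0.1545, -0.0787, 0.0559], [-0.0631, -0.07, 0.0587], [0.0183, -0.062, 0.061]]
red px 14 [0.     0.0403 0.1473]
blue front [[-0.0528, -0.0339, 0.0574], [-0.0508, -0.0029, 0.0724], [-0.0488, 0.0262, 0.0862]]
top [[-0.1482, -0.0338, 0.1063], [-0.0948, -0.0028, 0.1101], [-0.0513, 0.03, 0.1123]] ((-108.54804229736328, -2.19610595703125), (66.0351791381836, 121.44843292236328), 88.7150650024414)
```

The gate is at about 0.29 rad: bar mid ≈ 58 mm, force 1.5 N. Pushing now.

arm_command([
  {"travel":[0.5,0,0],"roll":0,"fingers":54},
  {"travel":[1.2,0,0],"roll":0,"fingers":54},
  {"travel":[2.2,0,0],"roll":0,"fingers":54},
  {"travel":[3.4,0,0],"roll":0,"fingers":54},
  {"travel":[4.6,0,0],"roll":0,"fingers":54},
  {"travel":[5.8,0,0],"roll":0,"fingers":54},
  {"travel":[7.0,0,0],"roll":0,"fingers":54},
  {"travel":[8.0,0,0],"roll":0,"fingers":54},
  {"travel":[8.7,0,0],"roll":0,"fingers":54},
  {"travel":[9,0,0],"roll":0,"fingers":54},
])

```text
time_s: 4.8
tcp_pos: [0.4517, -0.293, 0.0699]
ee_rot: [[-0.087, -0.996, -0.0], [-0.996, 0.087, 0.001], [-0.001, 0.001, -1.0]]
wrist_force: [-1.1, 8.6, 5.9]
gripper_width: 0.538
```

```bash
python3 chk.py s4
```

```text
4.8 [ 0.45171911 -0.29298865  0.06985333] [-1.05077349  8.64091533  5.92514228]
tcp lane [-0.0789 -0.0425]
bar [[-0.1475, -0.0783, 0.0568], [-0.0382, -0.0684, 0.0594], [0.0207, -0.0612, 0.1561]]
red px 3 [-0.0398 -0.0023  0.2231]
blue front [[0.031, -0.0245, 0.057], [0.0336, 0.0047, 0.0723], [0.0362, 0.034, 0.0876]]
top [[-0.0635, -0.03, 0.1063], [-0.0103, 0.0029, 0.1102], [0.0332, 0.035, 0.1124]] ((-22.10067367553711, 2.0900230407714844), (113.33533477783203, 67.45182800292969), 3.703359842300415)
```

View pics/s4.png

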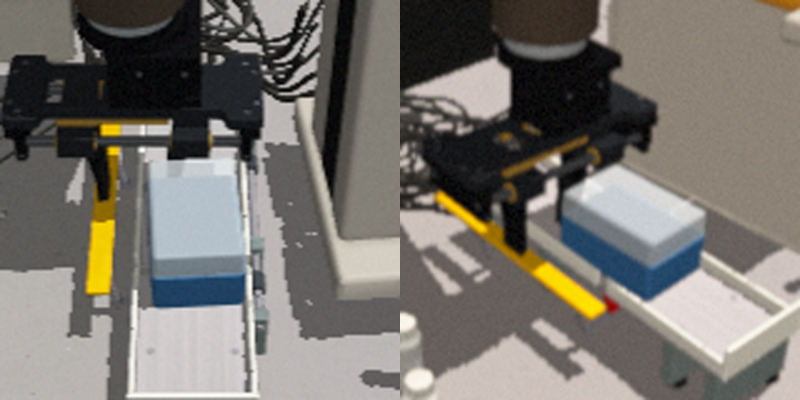

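The box slides over the sunken gate, its front face at x ≈ +34 mm, slightly yawed against the far wall. The bar is still down. The body clears the post by about 8 mm, so I'll continue another 8.5 cm.

arm_command([
  {"travel":[0.6,0,0],"roll":0,"fingers":54},
  {"travel":[1.5,0,0],"roll":0,"fingers":54},
  {"travel":[2.6,0,0],"roll":0,"fingers":54},
  {"travel":[3.8,0,0],"roll":0,"fingers":54},
  {"travel":[5.0,0,0],"roll":0,"fingers":54},
  {"travel":[6.2,0,0],"roll":0,"fingers":54},
  {"travel":[7.2,0,0],"roll":0,"fingers":54},
  {"travel":[8.0,0,0],"roll":0,"fingers":54},
  {"travel":[8.5,0,0],"roll":0,"fingers":54},
  {"travel":[8.5,0,0],"roll":0,"fingers":54},
])

```text
time_s: 5.9
tcp_pos: [0.4437, -0.3782, 0.0698]
ee_rot: [[-0.088, -0.996, -0.001], [-0.996, 0.088, 0.001], [-0.001, 0.001, -1.0]]
wrist_force: [-2.0, 3.6, 4.5]
gripper_width: 0.54
```

```bash
python3 chk.py s5
```

```text
5.9 [ 0.44367386 -0.37815862  0.06977972] [-1.97919953  3.57310032  4.52087355]
tcp lane [ 0.0067 -0.0432]
bar [[-0.0558, -0.0784, 0.0569], [-0.0011, -0.0665, 0.0595], [0.0315, -0.0619, 0.1581]]
red px 0 
blue front [[0.1165, -0.0237, 0.0713], [0.119, 0.0079, 0.0803], [0.1215, 0.0353, 0.0871]]
top [[0.0247, -0.0303, 0.1067], [0.0759, 0.0029, 0.1103], [0.1184, 0.0353, 0.1124]] ((59.299617767333984, 1.5228652954101562), (122.29422760009766, 67.36420440673828), 4.402693748474121)
```

View pics/s5.png

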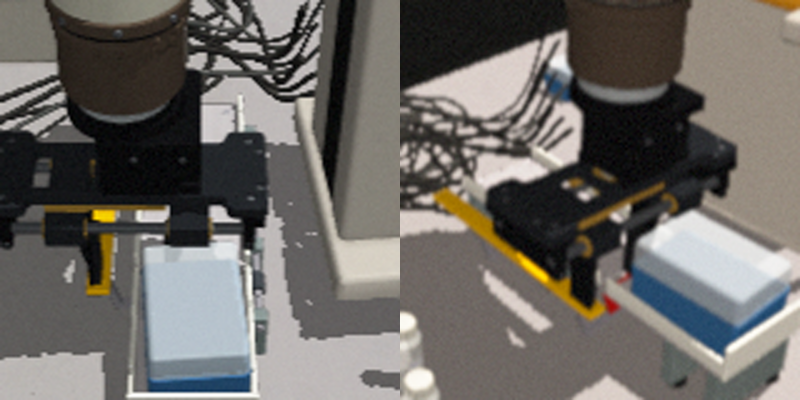

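The box front is at x ≈ 119 mm, so the rear is at about 17 mm, past the gate. I'll back off 4 cm with the bar still held, then let it rise slowly.

arm_command([
  {"travel":[-0.8,0,0],"roll":0,"fingers":54},
  {"travel":[-2,0,0],"roll":0,"fingers":54},
  {"travel":[-3.2,0,0],"roll":0,"fingers":54},
  {"travel":[-4,0,0],"roll":0,"fingers":54},
  {"travel":[-4,0,0],"roll":0,"fingers":54},
])

```text
time_s: 6.5
tcp_pos: [0.4483, -0.3359, 0.0696]
ee_rot: [[-0.086, -0.996, -0.0], [-0.996, 0.086, 0.001], [-0.001, 0.0, -1.0]]
wrist_force: [0.3, 1.3, 1.5]
gripper_width: 0.54
```

arm_command([
  {"travel":[0,0,-0.6],"roll":0,"fingers":54},
  {"travel":[0,0,-1.2],"roll":0,"fingers":54},
  {"travel":[0,0,-1.8],"roll":0,"fingers":54},
  {"travel":[0,0,-2.4],"roll":0,"fingers":54},
  {"travel":[0,0,-3],"roll":0,"fingers":54},
  {"travel":[0,0,-3.8],"roll":0,"fingers":54},
  {"travel":[0,0,-5],"roll":0,"fingers":54},
  {"travel":[0,0,-8],"roll":0,"fingers":54},
  {"travel":[0,0,-12],"roll":0,"fingers":54},
  {"travel":[0,0,-16],"roll":0,"fingers":54},
])

```text
time_s: 7.5
tcp_pos: [0.4474, -0.3374, 0.2312]
ee_rot: [[-0.087, -0.996, -0.002], [-0.996, 0.087, 0.001], [-0.0, 0.002, -1.0]]
wrist_force: [0.2, -0.4, 0.9]
gripper_width: 0.534
```

arm_command([
  {"travel":[-4,0,-2],"roll":0,"fingers":54},
  {"travel":[-8,0,-4],"roll":0,"fingers":54},
  {"travel":[-12,0,-4],"roll":0,"fingers":54},
  {"travel":[-12,0,-4],"roll":0,"fingers":54},
  {"travel":[-12,0,-4],"roll":0,"fingers":54},
])

```text
time_s: 8.0
tcp_pos: [0.4584, -0.2173, 0.2702]
ee_rot: [[-0.085, -0.996, 0.0], [-0.996, 0.085, -0.0], [0.0, -0.0, -1.0]]
wrist_force: [-0.3, -0.9, 0.1]
gripper_width: 0.538
```

```bash
python3 chk.py s6
```

```text
8.0 [ 0.45839192 -0.21734701  0.27024956] [-0.29334112 -0.8847143   0.09667046]
tcp lane [-0.1548 -0.0423]
bar [[-0.1741, -0.0681, 0.0888], [-0.0689, -0.0599, 0.092], [0.0187, -0.0519, 0.0953]]
red px 3 [-1.167e-01 -4.000e-04  4.321e-01]
blue front [[0.1167, -0.0237, 0.071], [0.1191, 0.0079, 0.0804], [0.1217, 0.0355, 0.0877]]
top [[0.024, -0.0302, 0.1066], [0.0752, 0.0029, 0.1102], [0.1185, 0.0352, 0.1125]] ((69.71810150146484, 2.3061485290527344), (99.8366928100586, 67.30149841308594), 4.261964797973633)
```

View pics/s6.png

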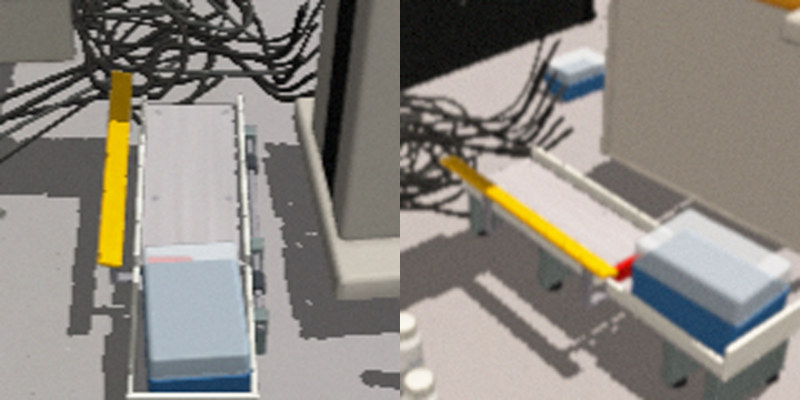

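The bar is back at its shut height (92 mm measured, as at the start). The red blade stands upright behind the box, at (630,265) in the right-hand view, and the box lies flat past it. Handing in.

```bash
python3 -c "from station import *; print(finish_job())"
```

```text
the job is handed in; nothing more can be done
None
```

The box is through the gate, and the gate is shut behind it. I pressed the bar down with one finger to about 0.28–0.29 rad. With the other finger I pushed the box about 170 mm along the lane, backed off 4 cm with the bar still held, and let the bar rise. The job was handed in at about 8 s.

**Last checks, before handing in:**
- **Gate:** the bar measured 92 mm, the same as at the start, and the red blade shows up behind the box.
- **Box:** it lies flat, with its top at the starting height. Its front is at x ≈ 119 mm, so its rear is at about 17 mm, clear of the slot. It is turned about 4° in the lane, against the far wall.
- **Robot:** the arm is clear of everything, and the wrist force is about zero. The highest reading, taken at the end of each move, was about 10 N.
- **Vials:** the arm never went near them, but I did not measure their positions again at the end.

**One check failed:** my colour filter did not pick up the blade in the last side picture because it shows only through the clear lid. I confirmed the gate from the bar height and the scene picture instead.

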